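# Reset the bearing clearance of a bench whirler

### The job

Reset the bearing of the bench whirler: take the orange-handled lock plug out of its wooden block and push it fully home, flange flat on the head, through the square window near the rim of the whirler's head so that the head cannot turn; then turn the brass thumbscrew in the middle clockwise until it seats, and back it off a quarter turn. Finish while still gripping the thumbscrew between the fingers, holding it steady at that setting so that I can tighten its lock nut, with the plug left home and everything else on the bench left where it stands.

Things in the scene. Friction and masses are not known exactly. Their poses are not given: they have to be found in the camera images.
- whirler: the bench whirler (banding wheel), bolted down: dark iron foot 196 mm wide, carrying a round aluminium head of 230 mm diameter, 14 mm thick, its flat upper face 106 mm above the bench; at its centre a hex lock nut, 32 mm wide, rises 9 mm above the face under the thumbscrew. Origin: centre of the foot's underside, on the head's axis; z up, x pointing from the axis to the lock window
- lock_window (a point): centre of the 25.6 mm square window in the head, on its upper face, 85 mm from the axis; fixed to the whirler, x and y along its sides. 4 mm below the 14 mm head and in line is a bevelled 25.4 mm square socket, 34 mm deep, in an arm of the foot. The shank goes through both; home, the flange lies on the head, plug foot 46 mm below this point. At the start window and socket are in line
- head (a joint): turn of the head on its foot, rad, 0 = window over the socket (as at the start), positive anticlockwise from above. It turns very freely (0.02 N m): unless locked by the plug the thumbscrew drags it round; locked, it has about 0.02 rad of play either way
- lock_plug: the lock plug, 90 mm tall, about 0.28 kg: steel shank 24 mm square, 46 mm long, foot bevelled; steel flange 36 mm square, 8 mm thick; orange handle 22 mm square from 54 to 90 mm above the foot. Origin: centre of the foot's underside; z up the plug, x and y along its sides (any quarter turn fits). It starts upright, loose in the block's hole, foot 10 mm above the bench
- tool_block: the wooden block (90 x 75 x 50 mm, screwed to the bench) in whose loose 27 mm square, 40 mm deep hole the lock plug stands; origin: centre of its underside, below the hole, z up
- thumb_grip (a point): the point to grip, mid paddle of the brass thumbscrew, on the head's axis, 38 mm above the head's face when seated. The upright flat paddle is 42 mm wide along this frame's x, 10 mm thick along y (grip across y) and reaches 17 mm above and 23 mm below this point (a 20 mm collar and the nut lie beneath). Its +x edge is painted red. z up
- thumbscrew (a joint): turn of the thumbscrew on the head, rad: 0 = seated (hard stop), positive = backed off, anticlockwise from above; a quarter turn off is 1.571. Clockwise from above screws it in. At 0 its x axis lies along the whirler's x. It starts 0.7 to 2.3 off its seat, takes about 0.13 N m to turn, stays where left, rises 0.32 mm per rad backed off
- pot: bystander: a raw clay pot, 94 mm diameter, 115 mm tall; origin centre of underside
- leaf_plates: bystander: a stack of four leaf-shaped clay plates, 170 x 96 mm, 34 mm tall; origin centre of underside
- spanner: bystander: a steel spanner 160 mm long, lying flat; origin at its middle on the underside
- trimmer: bystander: a green-handled loop trimming tool 170 mm long, lying flat; origin near its middle on the underside
- sprig_mould: bystander: a white round plaster mould, 84 mm diameter, 26 mm tall; origin centre of underside
- mug: bystander: a blue mug, 76 mm diameter, 85 mm tall; origin centre of underside
- glaze_jar: bystander: a lidded amber glaze jar, 56 mm diameter, 70 mm tall; origin centre of underside
Things that resemble listed ones, but are neither listed nor needed, are in the scene too. Of the things that look like the lock_plug, the middle-sized one is meant.

How it is judged (in metres and radians):
On the way, in this order (a step that is already met when the one before it is completed fails the run):
1. the lock plug is home: upright in window and socket, its flange on the head (z of lock_plug in the frame of lock_window below -0.0435 m and horizontal distance between lock_plug and lock_window below 0.004 m and angle between lock_plug's own z axis and vertical below 0.06 rad), for 0.2 s.
2. the thumbscrew has been screwed in until it seats, with the plug home (value of joint thumbscrew below 0.06 rad and z of lock_plug in the frame of lock_window below -0.0435 m), for 0.1 s.
At the end, for the whole second after the job is handed in: the thumbscrew has been seated and is now held still, gripped with over 2 N, 1.571 rad (within 0.22) off its seat; the plug, let go, is home in the window: flange within 2.5 mm of the head, within 4 mm of centre, upright within 0.06 rad (all of step 1 and value of joint thumbscrew between 1.351 and 1.791 rad and velocity of joint thumbscrew between -0.05 and 0.05 rad/s and contact force between the fingers and thumbscrew above 2 N and contact force between each of the arm, the fingers and lock_plug below 0.5 N); the arm keeps its last pose, push and grip.
It fails at once if a bystander is moved by more than 25 mm (distance of any of pot, leaf_plates, spanner, trimmer, sprig_mould, mug, glaze_jar from where it was at the start of the episode above 0.025 m).
It fails at once if a bystander is tipped over (angle between any of pot, mug, glaze_jar's own z axis and vertical above 0.4 rad).
It also fails if it takes over 72 s, if anything falls off the work surface, if the arm or the gripper's body presses on something with over 40 N, if the wrist force passes 120 N, or if a joint passes its speed limit or range.

### The arm

A 6-joint arm with a two-finger parallel gripper is mounted at the origin on the work surface. World frame = base frame: x ahead of the robot, y to its left, z up, the work surface at z = 0. Lengths are in mm, angles in rad, forces in N, time in s.
With the tool pointing down it reaches from about 375 to 975 mm from the base axis. Payload 3.8 kg.
Tool frame: the origin (TCP) lies midway between the tips of the shut fingers; the grasp point (between the pads) lies 19 mm behind it (manip.grip_point_offset is the distance from the TCP to the grasp point, in mm); z points along the fingers, y is the line along which they close (so a half turn about z gives the same grasp; the last joint's range is limited). The gripper opens to 88 mm and grips with 3 to 60 N. Pads are 18 mm wide; open, the fingers measure 123 mm over their backs; the gripper's body (75 mm by 187 mm) begins 45 mm behind the grasp point.
Start: joints at [1.265, 0.264, 1.604, -0, 1.274, -0.037], TCP at [179.261, 650.756, 238.706] pointing down, gripper open.
Joint ranges: [-2.63, 2.63], [-0.94, 2.18], [0.31, 2.57], [-1.31, 4.45], [0, 2.66], [-2.55, 2.55]. Speed limits (rad/s): [2.57, 2.57, 3.14, 3.14, 3.14, 3.14].

### API

Orientations are given as [roll, pitch, yaw] about the fixed x, y, z axes, in that order (R = Rz(yaw) Ry(pitch) Rx(roll)).
In Python, from station import manip gives the robot as it stands.
- The arm moves only by the tool apply_moves, never from a script. Its argument "steps" is a list of rows, each an object of numbers: "gripper": the opening, from 0 (shut) to 1 (fully open); "tx", "ty", "tz": the shift along the tool's x, y, z normalised to -1 to 1, where 1 is 0.15 m; "spin": the turn about the tool's z normalised to -1 to 1, where 1 is pi/2 rad. In form: [{"gripper": .., "tx": .., "ty": .., "tz": .., "spin": ..}, ...]. A call has 1 to 8 rows; each row is the pose to reach, as a shift and turn from the pose commanded when the call began, along the tool's axes at that moment; what a row does not reach only later rows make up. A row lasts 1/12 s, in which the tool goes at most 41.7 mm and 7.16 degrees, less where a joint would pass 70% of its speed; a pose out of reach is approached as far as the arm can. A call with a number of a shift or a turn outside -1 to 1 is refused whole. A call with a gripper value outside its range is refused whole. The fingers move at their own pace and stop on an object; the grip force is fixed at half the most. Time passes only in rows, so rows that repeat a pose let the fingers close. It gives the time, the measured TCP pose, the force, the opening and the grip force at its end, in the units of the state.
- manip.get_state(): the state, without advancing time (a new reading comes with each control period).
- manip.snapshot(name): name is "scene" or "top"; returns a dict with "image" (400x640x3 uint8, red, green, blue), "fx", "fy", "cx", "cy" (pixels), "world_to_cam" (4x4, takes a point from world to camera coordinates). Camera axes: x right, y down, z forward; pixel columns grow to the right and rows downward; lengths in mm; the calibration is good to about 2 mm. A picture is of the moment at which its call begins. There is no depth.
- manip.close_job(): hands the job in; it is judged then, once.
Trained networks look in a picture, given as the dict that the camera call returned (one of the last four; its "shot" number tells which), for a name from the list of things; names that differ only in an ending like _2 or _b are one class to them, and where a whole thing is asked for, a point or a joint stands for the part that bears it (a point fixed in the world has none). Each returns a list of dicts, best first, with "score" (0 to 1); they miss things now and then, are a little off and sometimes report something else, mostly with a low value. They report only what shows in the picture. A call takes as long as a camera call. They do not tell look-alikes from the thing itself.
- manip.outline_of(thing, picture): "mask" (400x640 bool, what is visible of it) and "bbox" ([left, top, right, bottom] in pixels, round what is visible of it).
The state is a dict: "clock": time; "joints": joint angles; "qvel": joint speeds; "tau": joint torques, N m; "tcp_pos": TCP position; "tool_rot": TCP orientation; "ft_force": force on the tool from outside, world axes, zero at the start; "wrist_torque": the same for the moment, N m; "width": finger opening in mm; "finger_force": force on a finger pad.
Only numpy, scipy, OpenCV 4.12 (cv2) and the standard library are available. Lean on these libraries where they do the work, as an engineer would, in place of code of your own. Each camera call takes 0.05 s, during which the arm holds its last target. There are 200 camera calls.

## Working session

There is one attempt and no reset: what is moved stays moved. The work goes in short steps, Python scripts to look and compute and a tool call to move; the robot and the scene stay as the last step left them, time stands still between calls to the robot, and variables do not carry over. Pictures are saved under pics/ and viewed, at most 10 in all, crops included, and the job is handed in when it is done.

Besides the shell and the picture viewer there is one more tool, called after "Emit:" as name(argument=value, ...) on one line, values as JSON. apply_moves: Moves the arm, as the interface text tells. Its arguments: {"type":"object","properties":{"steps":{"type":"array"}},"required":["steps"]}

```bash
mkdir -p pics; cat > h.py <<'E'
from station import manip
import numpy as np, cv2
def save(n,im): cv2.imwrite('pics/'+n,im[:,:,::-1])
def proj(s,p):
    p=np.atleast_2d(p); c=(s['world_to_cam']@np.c_[p,np.ones(len(p))].T)[:3]
    return np.c_[s['fx']*c[0]/c[2]+s['cx'], s['fy']*c[1]/c[2]+s['cy']]
def ray(s,u,v):
    M=s['world_to_cam'];R=M[:3,:3];o=-R.T@M[:3,3]
    return o,R.T@np.array([(u-s['cx'])/s['fx'],(v-s['cy'])/s['fy'],1])
def onz(s,u,v,z):
    o,d=ray(s,u,v); return o+d*(z-o[2])/d[2]
def tri(*l):
    A=np.zeros((3,3));b=np.zeros(3)
    for s,u,v in l:
        o,d=ray(s,u,v);d=d/np.linalg.norm(d);P=np.eye(3)-np.outer(d,d);A+=P;b+=P@o
    x=np.linalg.solve(A,b);return x
E
python3 - <<'E'
from h import *
np.set_printoptions(precision=1,suppress=True)
a=manip.snapshot('scene');b=manip.snapshot('top')
save('a.png',a['image']);save('b.png',b['image'])
for s in (a,b):
    print(s['fx'],s['cx'],s['cy'],np.linalg.inv(s['world_to_cam'])[:3])
    for n in ['whirler','lock_window','lock_plug','tool_block','thumb_grip','pot','leaf_plates','spanner','trimmer','sprig_mould','mug','glaze_jar']:
        print(n,[(round(float(d['score']),2),[int(x) for x in d['bbox']]) for d in manip.outline_of(n,s)])
print(manip.get_state())
E
```

```text
520.6350642753617 322.09443672829025 198.56113896095823 [[   0.7    0.4   -0.5 1250.9]
 [   0.7   -0.5    0.6 -782.7]
 [   0.    -0.8   -0.6 1001.1]]
whirler [(0.65, [239, 264, 287, 312]), (0.6, [275, 169, 365, 248]), (0.59, [253, 262, 272, 286])]
lock_window []
lock_plug [(0.65, [223, 296, 228, 320]), (0.62, [250, 263, 269, 288]), (0.33, [316, 177, 325, 197])]
tool_block [(0.77, [240, 264, 287, 312]), (0.37, [365, 258, 390, 280])]
thumb_grip [(0.51, [317, 178, 326, 195])]
pot [(0.9, [363, 117, 394, 162]), (0.5, [281, 170, 362, 228])]
leaf_plates [(0.66, [412, 159, 467, 201]), (0.17, [240, 267, 286, 312])]
spanner [(0.69, [365, 257, 392, 281]), (0.49, [299, 152, 347, 166]), (0.36, [278, 169, 366, 248])]
trimmer [(0.73, [347, 245, 389, 282]), (0.69, [276, 169, 361, 248])]
sprig_mould [(0.81, [312, 292, 343, 325])]
mug [(0.8, [401, 195, 437, 235]), (0.43, [297, 155, 344, 162])]
glaze_jar [(0.77, [185, 248, 212, 279]), (0.33, [277, 169, 363, 248])]
509.219149301873 312.99946949827176 202.2694233191939 [[   0.    -1.     0.2  335.7]
 [  -1.    -0.    -0.     2.2]
 [   0.    -0.2   -1.  1
[... 258 characters left out ...]
])]
thumb_grip []
pot [(0.62, [133, 214, 182, 255])]
leaf_plates [(0.86, [149, 116, 194, 178])]
spanner [(0.55, [195, 254, 237, 310]), (0.36, [428, 235, 454, 259])]
trimmer [(0.3, [150, 114, 195, 176])]
sprig_mould [(0.7, [375, 117, 409, 148])]
mug [(0.59, [224, 103, 258, 146])]
glaze_jar [(0.56, [428, 232, 453, 256])]
{'clock': 1.3, 'joints': array([ 1.3,  0.3,  1.6,  0. ,  1.3, -0. ]), 'qvel': array([ 0., -0.,  0., -0.,  0.,  0.]), 'tau': array([  0. , -50.2, -35.7,   0.1,   0. ,  -0. ]), 'tcp_pos': array([179.3, 650.8, 238.7]), 'tool_rot': array([ 3.1, -0. ,  2.9]), 'ft_force': array([0.3, 0.9, 0.1]), 'wrist_torque': array([-0.,  0., -0.]), 'finger_force': 0.0, 'width': 88.06462122984522}
```

```bash
python3 - <<'E'
import cv2,numpy as np
a=cv2.imread('pics/a.png');b=cv2.imread('pics/b.png')
A=cv2.resize(a[140:340,170:480],None,fx=2.58,fy=2.58,interpolation=cv2.INTER_CUBIC)
B=cv2.resize(b[95:325,120:500],None,fx=2.1,fy=2.1,interpolation=cv2.INTER_CUBIC)
cv2.imwrite('pics/a2.png',A);cv2.imwrite('pics/b2.png',B)
E
```

```text
(no output)
```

View pics/a2.png

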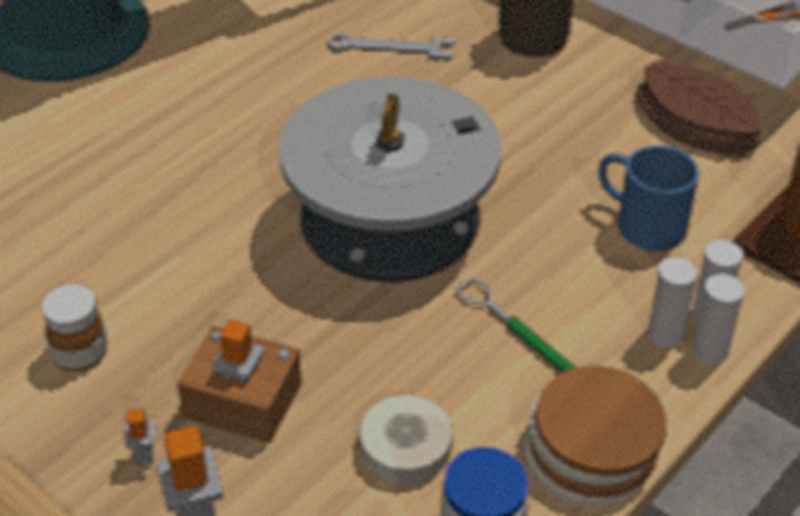

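View pics/b2.png

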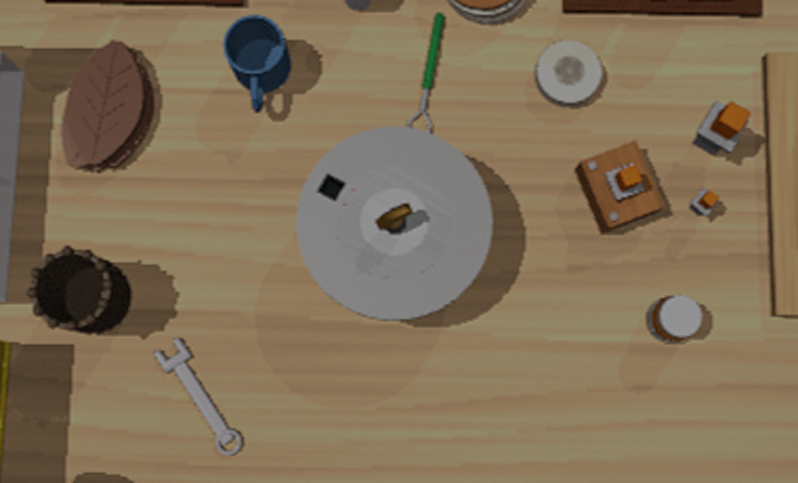

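The three plug look-alikes, as scene-view pixels, are: the plug in the wooden block (261,272), a small one (223,304) and a large one (241,316). The middle-sized one is in the block, and the top view agrees: block (418,180), large (467,152), small (456,190). The window is at about (278,184) in the top view.

```bash
python3 - <<'E'
from h import *
import pickle
np.set_printoptions(precision=1,suppress=True,linewidth=200)
S={}
for n in ('scene','top'):
    l=[manip.snapshot(n) for _ in range(6)]
    s=dict(l[0]);s['image']=np.mean([q['image'].astype(float) for q in l],0).astype(np.float32);S[n]=s
pickle.dump(S,open('S.pkl','wb'))
a,b=S['scene']['image'],S['top']['image']
def pr(im,x0,x1,y0,y1):
    for y in range(y0,y1): print(y,' '.join('%3d/%3d/%3d'%tuple(v) for v in im[y,x0:x1]))
print('top plug');pr(b,410,428,172,190)
print('top window');pr(b,270,287,177,193)
A=cv2.resize(np.clip(a[168:250,273:367],0,255).astype(np.uint8),None,fx=7,fy=7,interpolation=cv2.INTER_CUBIC)[:,:,::-1]
cv2.imwrite('pics/c1.png',A[:560,:650])
B=cv2.resize(np.clip(b[150:250,255:435],0,255).astype(np.uint8),None,fx=4.4,fy=4.4,interpolation=cv2.INTER_CUBIC)[:,:,::-1]
cv2.imwrite('pics/c2.png',B)
E
```

```text
top plug
172 124/ 82/ 49 121/ 81/ 47 121/ 80/ 47 120/ 79/ 46 122/ 81/ 48 125/ 83/ 49 128/ 85/ 48 128/ 86/ 49 122/ 81/ 45 122/ 83/ 53 127/ 96/ 77 127/ 94/ 72 126/ 84/ 48 127/ 86/ 50 125/ 84/ 49 118/ 78/ 45 117/ 77/ 44 107/ 76/ 48
173 125/ 84/ 49 122/ 81/ 47 122/ 81/ 47 121/ 80/ 47 121/ 80/ 46 122/ 79/ 45 124/ 84/ 51 129/ 96/ 73 105/ 81/ 68 104/ 85/ 71 136/124/122 137/115/110 127/ 80/ 39 126/ 85/ 49 128/ 86/ 51 122/ 81/ 47 116/ 76/ 44 112/ 76/ 45
174 127/ 85/ 49 123/ 81/ 46 122/ 79/ 45 119/ 79/ 46 122/ 90/ 69 108/ 80/ 65 104/ 82/ 66 129/116/114 118/106/107 117/ 84/ 65 141/ 88/ 48 146/ 81/ 17 138/ 78/ 22 128/ 80/ 42 128/ 87/ 52 125/ 84/ 49 116/ 77/ 44 117/ 77/ 44
175 126/ 84/ 48 123/ 87/ 60 125/ 93/ 75 117/ 96/ 85 122/116/117 115/107/108 113/ 82/ 63 138/ 89/ 49 147/ 85/ 17 146/ 84/ 19 146/ 85/ 20 145/ 85/ 23 146/ 83/ 20 136/ 83/ 37 126/ 85/ 50 128/ 86/ 51 120/ 80/ 46 116/ 77/ 45
176 118/ 96/ 84 121/111/106 134/132/133 130/131/135 116/107/104 131/ 80/ 45 148/ 85/ 18 146/ 87/ 23 145/ 84/ 20 145/ 84/ 22 144/ 84/ 21 145/ 84/ 22 145/ 87/ 23 135/ 80/ 25 125/ 77/ 41 129/ 88/ 51 124/ 84/ 49 117
[... 5507 characters left out ...]
/ 86 126/125/125 131/129/130 128/126/128 127/126/127 129/129/130 130/129/131
190 131/130/129 131/130/129 131/129/129 131/129/129 132/130/130 133/131/131 135/134/133 127/126/126  99/ 99/ 99  76/ 77/ 77 111/111/110 133/132/132 130/128/129 127/126/129 127/126/128 127/126/128 128/126/129
191 130/129/129 131/129/129 130/129/128 131/129/129 130/129/129 131/129/129 131/130/129 132/131/131 133/132/132 134/133/132 133/132/131 131/130/130 130/129/130 130/124/126 129/121/122 127/124/126 126/125/127
192 131/129/129 130/129/129 131/130/130 130/129/129 131/129/129 131/129/129 130/129/128 131/129/129 131/130/129 131/130/129 131/130/129 129/128/129 129/128/130 130/110/112 130/ 98/ 98 129/119/120 129/128/129
```

View pics/c2.png

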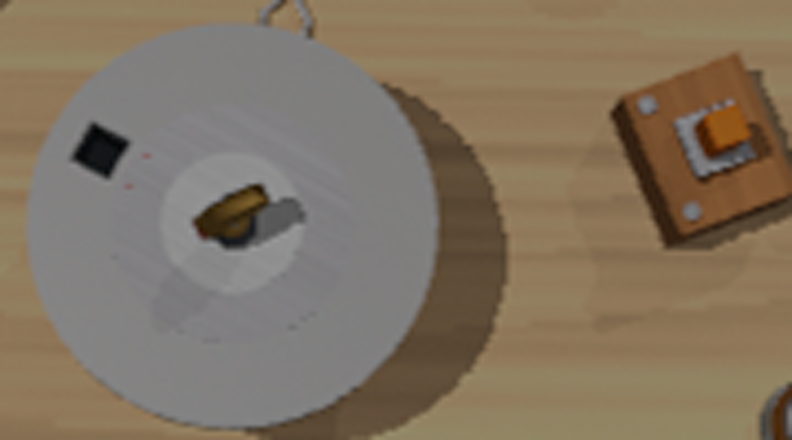

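View pics/c1.png

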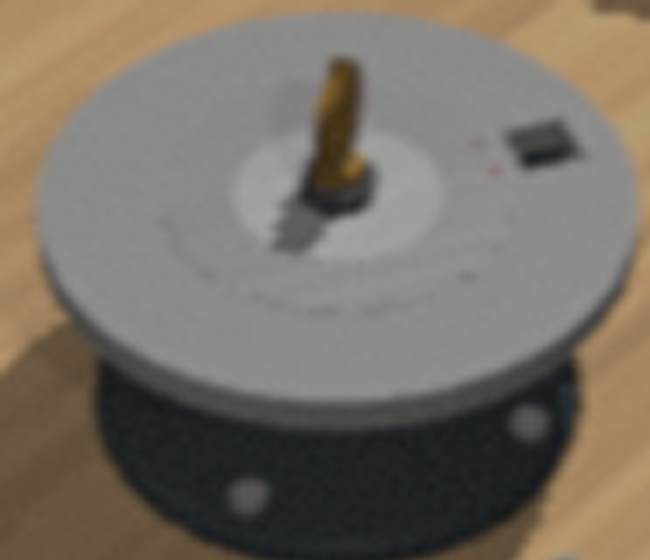

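The close crops show the plug in the block with its handle centred near (418,179) in the top view, and the window near (277,184) at the head's upper-left rim. The paddle is at the centre, with its red edge to the lower left. The next step is to fit 3D models to both views.

```bash
cat > fit.py <<'E'
from h import *
from scipy.optimize import minimize
K=8
def box(x,y,z0,z1,w,d,yaw,n=0):
    c,s=np.cos(yaw),np.sin(yaw)
    p=np.array([[a*w/2,b*d/2] for a,b in((-1,-1),(1,-1),(1,1),(-1,1))])@np.array([[c,s],[-s,c]])+[x,y]
    return np.vstack([np.c_[p,np.full(4,z)] for z in sorted({z0,z1})])
def cyl(x,y,z0,z1,r):
    t=np.linspace(0,2*np.pi,90); p=np.c_[x+r*np.cos(t),y+r*np.sin(t)]
    return np.vstack([np.c_[p,np.full(90,z)] for z in (z0,z1)])
def rend(s,P,roi):
    x0,y0,x1,y1=roi
    q=(proj(s,P)-[x0,y0]+.5)*K-.5
    h=cv2.convexHull(q.astype(np.float32))
    im=np.zeros(((y1-y0)*K,(x1-x0)*K),np.uint8)
    cv2.fillConvexPoly(im,np.round(h*16).astype(np.int32),255,shift=4)
    return cv2.resize(im,(x1-x0,y1-y0),interpolation=cv2.INTER_AREA)/255.
def fit(obs,model,p0,step):
    # obs: (shot, softmask full, roi)
    f=lambda p:sum(((rend(s,model(p),r)-m[r[1]:r[3],r[0]:r[2]])**2).sum() for s,m,r in obs)
    p=np.array(p0,float)
    for k in range(3):
        sim=np.vstack([p]+[p+np.eye(len(p))[i]*step[i] for i in range(len(p))])
        R=minimize(f,p,method='Nelder-Mead',options=dict(initial_simplex=sim,xatol=.005,fatol=1e-3,maxiter=600));p=R.x
    return p,R.fun
def orange(im):
    R,G,B=[im[...,i] for i in range(3)]
    return np.clip((.33-B/np.maximum(R,1))/.13,0,1)*np.clip((R-45)/15,0,1)
E
cat > m1.py <<'E'
from fit import *
import pickle
np.set_printoptions(precision=2,suppress=True)
S=pickle.load(open('S.pkl','rb'));a,b=S['scene'],S['top']
ma,mb=orange(a['image']),orange(b['image'])
ra=(253,258,272,280);rb=(411,170,428,188)
h=lambda p:box(p[0],p[1],64+p[2],100+p[2],22,22,p[3])
g=onz(b,419,179,100);print(g)
for z in ([(a,ma,ra),(b,mb,rb)],[(b,mb,rb)],[(a,ma,ra)]):
    if len(z)==2: print('plug',*fit(z,h,[g[0],g[1],0,.4],[5,5,5,.2]))
    else: print('plug z=0',*fit(z,lambda p:h([p[0],p[1],0,p[2]]),[g[0],g[1],.4],[5,5,.2]))
# window
dk=lambda im:np.clip((127-im[...,1])/112,0,1)
g=onz(b,277.5,184,106)
print('win',*fit([(b,dk(b['image']),(268,175,287,193))],lambda p:box(p[0],p[1],106,106,25.6,25.6,p[2]),[g[0],g[1],1.05],[4,4,.2]))
w=dk(a['image'])*1.0
print('win scene',*fit([(a,np.clip(w*1.8,0,1),(342,183,359,195))],lambda p:box(p[0],p[1],106,106,25.6,25.6,p[2]),[g[0],g[1],1.05],[4,4,.2]))
# head
def gr(im):
    mx,mn=im.max(-1),im.min(-1);return np.clip((.3-(mx-mn)/np.maximum(mx,1))/.25,0,1)
m=gr(b['image']);r=(255,155,365,250);m[150:159,305:335]=0;
yy,xx=np.mgrid[:400,:640];m[np.hypot(xx-308,yy-201)<40]=1
g=onz(b,308,201,106)
print('head top',*fit([(b,m,r)],lambda p:cyl(p[0],p[1],92,106,115),g[:2],[5,5]))
m=gr(a['image'])*np.clip((a['image'][...,1]-40)/30,0,1);m[np.hypot((xx-321)/1.6,yy-197)<20]=1
print('head scene',*fit([(a,m,(274,165,369,225))],lambda p:cyl(p[0],p[1],92,106,115),g[:2],[5,5]))
save('m.png',np.repeat((np.c_[m[160:260,270:370],gr(b['image'])[150:250,255:365]]*255)[...,None],3,2).astype(np.uint8))
# block top, for yaw
E
python3 m1.py
```

```text
[ 605.19 -264.03  100.  ]
plug [ 608.27 -268.62   -2.02    0.76] 39.56161567535976
plug z=0 [ 608.09 -267.64    0.64] 18.517284774403397
plug z=0 [ 609.59 -270.79    0.87] 16.1733611495277
win [584.81  88.6    1.07] 4.525507237094136
win scene [583.84  87.84   1.02] 3.39765665091626
head top [545.16  13.35] 60.973550707838996
head scene [543.89  12.57] 33.4939066601376
```

```bash
cat > m2.py <<'E'
from fit import *
import pickle
np.set_printoptions(precision=2,suppress=True,linewidth=200)
S=pickle.load(open('S.pkl','rb'));a,b=S['scene'],S['top']
ma,mb=orange(a['image']),orange(b['image'])
ra=(253,258,272,280);rb=(411,170,428,188)
P=[606,-266,0,.39]
h=lambda p:box(p[0],p[1],64,100,22,22,p[2])
for s,m,r in((a,ma,ra),(b,mb,rb)):
    M=m[r[1]:r[3],r[0]:r[2]];R=rend(s,box(606,-266,64,100,22,22,.39),r)
    for i in range(len(M)): print(' '.join('%2d'%round(v*10) for v in M[i]),' | ',' '.join('%2d'%round(v*10) for v in R[i]))
E
python3 m2.py
```

```text
0  0  0  0  0  0  0  0  0  0  0  0  0  0  0  0  0  0  0  |   0  0  0  0  0  0  0  0  0  0  0  0  0  0  0  0  0  0  0
 0  0  0  0  0  0  0  0  0  0  0  0  0  0  0  0  0  0  0  |   0  0  0  0  0  0  0  0  0  0  0  0  0  0  0  0  0  0  0
 0  0  0  0  0  0  0  0  0  0  0  0  0  0  0  0  0  0  0  |   0  0  0  0  0  0  0  0  0  0  0  0  0  0  0  0  0  0  0
 0  0  0  0  0  0  0  0  0  0  0  0  0  0  0  0  0  0  0  |   0  0  0  0  0  0  0  0  0  0  0  0  0  0  0  0  0  0  0
 0  0  0  0  0  0  0  0  0  0  0  0  0  0  0  0  0  0  0  |   0  0  0  0  0  0  0  0  0  0  0  0  0  0  0  0  0  0  0
 0  0  0  0  0  0  0  0  0  0  0  0  0  0  0  0  0  0  0  |   0  0  0  0  0  4 10  7  5  2  0  0  0  0  0  0  0  0  0
 0  0  0  0  0  0  1  2  0  0  0  0  0  0  0  0  0  0  0  |   0  0  0  0  1  9 10 10 10 10 10  7  4  2  0  0  0  0  0
 0  0  0  0  0  2 10 10 10  8  3  0  0  0  0  0  0  0  0  |   0  0  0  0  6 10 10 10 10 10 10 10 10 10  7  0  0  0  0
 0  0  0  0  0 10 10 10 10 10 10 10  9  0  0  0  0  0  0  |   0  0  0  2 10 10 10 10 10 10 10 10 10 10  9  0  0  0  0
 0  0  0  0 10 10 10 10 10 10 10 10 10 
[... 2702 characters left out ...]
  1  0  0  |   0  6 10 10 10 10 10 10 10 10 10 10 10 10 10  0  0
 0  0  0  9 10 10 10 10 10 10 10 10  0  0  0  0  0  |   0  2 10 10 10 10 10 10 10 10 10 10 10 10  3  0  0
 0  0  0  0 10 10 10 10 10 10  8  0  0  0  0  0  0  |   0  0  7 10 10 10 10 10 10 10 10 10  9  2  0  0  0
 0  0  0  0 10 10 10 10  0  0  0  0  0  0  0  0  0  |   0  0  3 10 10 10 10 10 10 10 10  7  2  0  0  0  0
 0  0  0  0  0  1  0  0  0  0  0  0  0  0  0  0  0  |   0  0  0  9 10 10 10 10  9  5  1  0  0  0  0  0  0
 0  0  0  0  0  0  0  0  0  0  0  0  0  0  0  0  0  |   0  0  0  5 10 10  7  3  0  0  0  0  0  0  0  0  0
 0  0  0  0  0  0  0  0  0  0  0  0  0  0  0  0  0  |   0  0  0  1  5  1  0  0  0  0  0  0  0  0  0  0  0
```

```bash
cat > m3.py <<'E'
from fit import *
import pickle
np.set_printoptions(precision=2,suppress=True,linewidth=200)
S=pickle.load(open('S.pkl','rb'));a,b=S['scene'],S['top']
ma,mb=orange(a['image']),orange(b['image'])
ra=(253,258,272,280);rb=(411,170,428,188)
h=lambda p:box(p[0],p[1],64+p[4],100-p[4]*0,p[3],p[3],p[2])
for z in ([(a,ma,ra),(b,mb,rb)],[(b,mb,rb)],[(a,ma,ra)]):
    print(*fit(z,h,[605,-266,.39,20,4],[4,4,.15,-2,2]))
# block (brown top+sides): mask brown/orange/grey on it vs table
print('blk px', [tuple(map(int,b['image'][y,x])) for x,y in((400,178),(398,190),(430,195),(440,180),(432,172),(405,165),(390,175))])
# flange + plug: grey on block in top view: corners via saturation
im=b['image'];g=np.clip((1-(im.max(-1)-im.min(-1))/im.max(-1)-.55)/.3,0,1);g=np.maximum(g,mb)
for r in range(168,194): print(r,' '.join('%2d'%round(v*10) for v in g[r,404:432]))
E
python3 m3.py
```

```text
[ 607.43 -267.83    0.42   18.09    5.24] 15.123390022647575
[ 607.89 -267.05    0.42   18.47    3.24] 2.844155159585047
[ 606.64 -268.24    0.43   17.19    5.53] 3.7560847143605196
blk px [(116, 77, 44), (150, 125, 95), (104, 68, 38), (134, 110, 82), (144, 121, 90), (145, 123, 93), (142, 117, 88)]
168  1  0  0  0  0  0  0  0  0  0  0  0  0  0  0  0  0  0  0  0  0  0  0  2  2  3  3  3
169  0  0  0  0  0  0  0  0  0  0  0  0  0  0  0  0  0  0  0  0  0  0  0  2  3  4  4  4
170  0  0  0  0  0  0  0  0  0  0  0  0  0  0  0  0  0  0  0  0  0  0  0  1  1  3  4  4
171  0  0  0  0  0  0  0  0  0  0  0  0  0  0  0  0  0  0  0  0  0  0  0  0  2  3  4  4
172  0  0  0  0  0  0  0  0  0  0  0  0  0  0  0  0  2  1  0  0  0  0  0  0  1  1  2  3
173  2  0  0  0  0  0  0  0  0  0  0  0  0  1  3  5 10  8  1  0  0  0  0  0  0  1  2  2
174  4  0  0  0  0  0  0  0  0  0  1  2  3 10 10  0  0 10 10  0  0  0  0  0  0  1  1  2
175  0  0  0  0  0  0  0  0  2  6 10 10  0  0 10 10 10 10 10  4  0  0  0  0  0  0  1  2
176  0  0  0  0  0  1  5 10 10 10 10  0 10 10 10 10 10 10 10 10  0  0  0  0  0  0  1  1
177  0  
[... 944 characters left out ...]
  0  0  0  0  0
188  0  0  0  0  0  0  0  0  8 10 10 10 10 10 10  5  0  3  0  0  0  0  0  0  0  0  0  0
189  0  0  0  0  0  0  0  0  0 10 10 10  9  1  3  0  0  0  0  0  0  0  0  0  0  0  0  0
190  0  0  0  0  0  0  0  0  0  0  0  1  2  0  0  0  0  0  0  0  0  0  0  0  0  0  0  0
191  0  0  0  0  0  0  0  0  0  0  0  0  0  0  0  0  0  0  0  0  0  0  0  0  0  0  0  0
192  0  0  0  0  0  0  0  0  0  0  0  0  0  0  0  0  0  0  0  0  0  0  0  0  0  0  0  0
193  0  0  0  0  0  0  0  0  0  0  0  0  0  0  0  0  0  0  0  0  0  0  0  0  0  0  0  0m3.py:13: RuntimeWarning: invalid value encountered in divide
  im=b['image'];g=np.clip((1-(im.max(-1)-im.min(-1))/im.max(-1)-.55)/.3,0,1);g=np.maximum(g,mb)
```

```bash
cat >> h.py <<'E'
def go(x,y,z,yaw):
    "deltas in move units from the present pose, tool taken as pointing down"
    st=manip.get_state();p=st['tcp_pos'];w=st['tool_rot'][2]
    dx,dy,dz=x-p[0],y-p[1],z-p[2];c,s=np.cos(w),np.sin(w)
    dw=(yaw-w+np.pi)%(2*np.pi)-np.pi
    print('tcp',p.round(1),'rot',st['tool_rot'].round(3),'t',round(st['clock'],2),'F',st['ft_force'].round(1),'T',st['wrist_torque'].round(2),'w',round(st['width'],1),'q6',st['joints'][5].round(2))
    print('mm',round(dx*c+dy*s,1),round(dx*s-dy*c,1),round(-dz,1),'unit tx %.3f ty %.3f tz %.3f spin %.3f'%((dx*c+dy*s)/150,(dx*s-dy*c)/150,-dz/150,-dw/(np.pi/2)))
E
python3 -c "
from h import *
go(607.4,-267.6,240,1.99)"
```

```text
tcp [179.2 650.8 238.7] rot [-3.142 -0.     2.873] t 1.9 F [-0.6  1.4 -0.7] T [-0.04 -0.02  0.01] w 88.2 q6 -0.04
mm -656.7 -771.7 -1.3 unit tx -4.378 ty -5.145 tz -0.009 spin 0.562
```

Emit:
apply_moves(steps=[{"gripper": 1,"tx": -0.87,"ty": -1,"tz": 0,"spin": 0},{"gripper": 1,"tx": -0.87,"ty": -1,"tz": 0,"spin": 0},{"gripper": 1,"tx": -0.87,"ty": -1,"tz": 0,"spin": 0},{"gripper": 1,"tx": -0.87,"ty": -1,"tz": 0,"spin": 0},{"gripper": 1,"tx": -0.87,"ty": -1,"tz": 0,"spin": 0}])

```text
clock: 2.32
tcp_pos: [265.9, 468.9, 238.6]
tool_rot: [-3.141, 0.001, 2.873]
ft_force: [1.0, 0.0, -0.4]
width: 88.2
finger_force: 0.0
```

Emit:
apply_moves(steps=[{"gripper": 1,"tx": -0.87,"ty": -1,"tz": 0,"spin": 0},{"gripper": 1,"tx": -0.87,"ty": -1,"tz": 0,"spin": 0},{"gripper": 1,"tx": -0.87,"ty": -1,"tz": 0,"spin": 0},{"gripper": 1,"tx": -0.87,"ty": -1,"tz": 0,"spin": 0},{"gripper": 1,"tx": -0.87,"ty": -1,"tz": 0,"spin": 0}])

```text
clock: 2.73
tcp_pos: [351.8, 289.7, 239.0]
tool_rot: [3.142, 0.001, 2.872]
ft_force: [0.7, 0.5, -0.0]
width: 88.0
finger_force: 0.0
```

Emit:
apply_moves(steps=[{"gripper": 1,"tx": -0.87,"ty": -1,"tz": 0,"spin": 0},{"gripper": 1,"tx": -0.87,"ty": -1,"tz": 0,"spin": 0},{"gripper": 1,"tx": -0.87,"ty": -1,"tz": 0,"spin": 0},{"gripper": 1,"tx": -0.87,"ty": -1,"tz": 0,"spin": 0},{"gripper": 1,"tx": -0.87,"ty": -1,"tz": 0,"spin": 0}])

```text
clock: 3.15
tcp_pos: [438.0, 110.3, 239.2]
tool_rot: [3.142, 0.002, 2.872]
ft_force: [1.2, -0.0, 0.3]
width: 88.5
finger_force: 0.0
```

Emit:
apply_moves(steps=[{"gripper": 1,"tx": -0.87,"ty": -1,"tz": 0,"spin": 0},{"gripper": 1,"tx": -0.87,"ty": -1,"tz": 0,"spin": 0},{"gripper": 1,"tx": -0.87,"ty": -1,"tz": 0,"spin": 0},{"gripper": 1,"tx": -0.87,"ty": -1,"tz": 0,"spin": 0},{"gripper": 1,"tx": -0.87,"ty": -1,"tz": 0,"spin": 0}])

```text
clock: 3.57
tcp_pos: [524.1, -69.4, 239.1]
tool_rot: [-3.141, 0.001, 2.871]
ft_force: [0.7, 1.1, -0.6]
width: 87.9
finger_force: 0.0
```

Emit:
apply_moves(steps=[{"gripper": 1,"tx": -0.87,"ty": -1,"tz": 0,"spin": 0.57},{"gripper": 1,"tx": -0.87,"ty": -1,"tz": 0,"spin": 0.57},{"gripper": 1,"tx": -0.87,"ty": -1,"tz": 0,"spin": 0.57},{"gripper": 1,"tx": -0.87,"ty": -1,"tz": 0,"spin": 0.57},{"gripper": 1,"tx": -0.87,"ty": -1,"tz": 0,"spin": 0.57},{"gripper": 1,"tx": -0.87,"ty": -1,"tz": 0,"spin": 0.57},{"gripper": 1,"tx": -0.87,"ty": -1,"tz": 0,"spin": 0.57},{"gripper": 1,"tx": -0.87,"ty": -1,"tz": 0,"spin": 0.57}])

```text
clock: 4.23
tcp_pos: [609.2, -246.5, 238.2]
tool_rot: [-3.141, -0.001, 1.972]
ft_force: [-0.2, 0.5, 0.3]
width: 88.4
finger_force: 0.0
```

```bash
python3 -c "
from h import *
go(607.4,-267.6,160,1.99)"
```

```text
tcp [ 609.2 -246.5  238.2] rot [-3.141e+00 -1.000e-03  1.972e+00] t 4.23 F [-0.2  0.5  0.3] T [-0.07  0.04  0.05] w 88.4 q6 -0.82
mm -18.7 -9.9 78.2 unit tx -0.125 ty -0.066 tz 0.521 spin -0.011
```

Emit:
apply_moves(steps=[{"gripper": 1,"tx": -0.125,"ty": -0.066,"tz": 0.2,"spin": -0.011},{"gripper": 0.7,"tx": -0.125,"ty": -0.066,"tz": 0.52,"spin": -0.011},{"gripper": 0.7,"tx": -0.125,"ty": -0.066,"tz": 0.52,"spin": -0.011},{"gripper": 0.7,"tx": -0.125,"ty": -0.066,"tz": 0.52,"spin": -0.011},{"gripper": 0.7,"tx": -0.125,"ty": -0.066,"tz": 0.52,"spin": -0.011}])

```text
clock: 4.65
tcp_pos: [607.4, -266.1, 161.0]
tool_rot: [-3.141, -0.001, 1.996]
ft_force: [0.2, 0.4, 0.1]
width: 63.9
finger_force: 0.0
```

```bash
python3 -c "
from h import *
go(607.4,-267.6,67.5,1.99)
a=manip.snapshot('scene')['image'];b=manip.snapshot('top')['image']
f=lambda i:cv2.resize(i,(400,400),interpolation=cv2.INTER_CUBIC)
save('g1.png',np.hstack([f(a[220:320,210:310]),f(b[130:230,370:470])]))"
```

```text
tcp [ 607.4 -266.1  161. ] rot [-3.141e+00 -1.000e-03  1.996e+00] t 4.65 F [0.2 0.4 0.1] T [-0.06  0.01  0.02] w 63.9 q6 -0.88
mm -1.4 -0.6 93.5 unit tx -0.009 ty -0.004 tz 0.624 spin 0.004
```

View pics/g1.png

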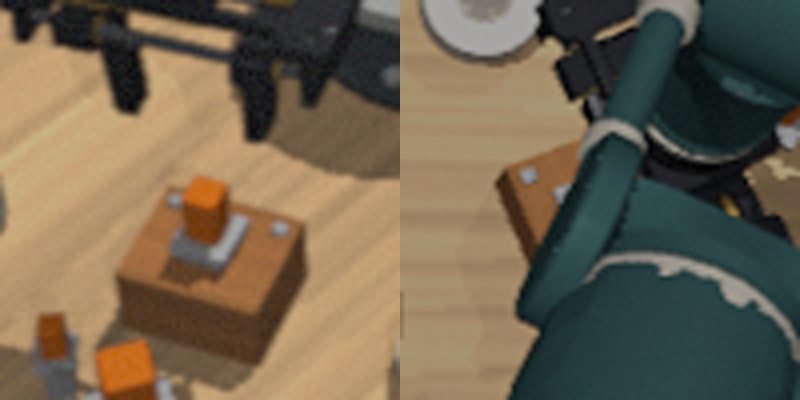

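The scene crop shows the fingertips at (125,110) and (258,135) straddling the plug handle at (205,210), aligned with its faces. I'll descend and grip.

Emit:
apply_moves(steps=[{"gripper": 0.7,"tx": -0.009,"ty": -0.004,"tz": 0.2,"spin": 0},{"gripper": 0.7,"tx": -0.009,"ty": -0.004,"tz": 0.45,"spin": 0},{"gripper": 0.7,"tx": -0.009,"ty": -0.004,"tz": 0.6,"spin": 0},{"gripper": 0.7,"tx": -0.009,"ty": -0.004,"tz": 0.615,"spin": 0},{"gripper": 0.7,"tx": -0.009,"ty": -0.004,"tz": 0.615,"spin": 0}])

```text
clock: 5.17
tcp_pos: [607.5, -267.8, 68.8]
tool_rot: [-3.141, -0.001, 1.995]
ft_force: [0.4, 0.2, 0.0]
width: 61.9
finger_force: 0.0
```

Emit:
apply_moves(steps=[{"gripper": 0,"tx": 0,"ty": 0,"tz": 0,"spin": 0},{"gripper": 0,"tx": 0,"ty": 0,"tz": 0,"spin": 0},{"gripper": 0,"tx": 0,"ty": 0,"tz": 0,"spin": 0},{"gripper": 0,"tx": 0,"ty": 0,"tz": 0,"spin": 0},{"gripper": 0,"tx": 0,"ty": 0,"tz": 0,"spin": 0},{"gripper": 0,"tx": 0,"ty": 0,"tz": 0,"spin": 0}])

```text
clock: 5.67
tcp_pos: [607.8, -268.4, 69.2]
tool_rot: [3.141, 0.001, 1.995]
ft_force: [0.2, -0.2, 1.5]
width: 23.8
finger_force: 0.0
```

```bash
python3 -c "
from h import *
go(607.4,-267.6,250,1.99)"
```

```text
tcp [ 607.8 -268.4   69.2] rot [3.141e+00 1.000e-03 1.995e+00] t 5.67 F [ 0.2 -0.2  1.5] T [-0.1   0.07  0.02] w 23.8 q6 -0.88
mm 0.9 -0.1 -180.8 unit tx 0.006 ty -0.000 tz -1.205 spin 0.003
```

Emit:
apply_moves(steps=[{"gripper": 0,"tx": 0,"ty": 0,"tz": 0,"spin": 0},{"gripper": 0,"tx": 0,"ty": 0,"tz": 0,"spin": 0},{"gripper": 0,"tx": 0,"ty": 0,"tz": 0,"spin": 0},{"gripper": 0,"tx": 0,"ty": 0,"tz": -0.1,"spin": 0},{"gripper": 0,"tx": 0,"ty": 0,"tz": -0.3,"spin": 0},{"gripper": 0,"tx": 0,"ty": 0,"tz": -0.6,"spin": 0},{"gripper": 0,"tx": 0,"ty": 0,"tz": -0.9,"spin": 0},{"gripper": 0,"tx": 0,"ty": 0,"tz": -1,"spin": 0}])

```text
clock: 6.33
tcp_pos: [608.7, -268.8, 222.6]
tool_rot: [3.139, 0.003, 1.995]
ft_force: [1.4, -0.4, -1.5]
width: 22.2
finger_force: 29.9
```

```bash
python3 -c "
from h import *
print(manip.get_state()['finger_force'])
go(584.3,88.2,250,1.08)"
```

```text
29.855095905368216
tcp [ 608.7 -268.8  222.6] rot [3.139e+00 3.000e-03 1.995e+00] t 6.33 F [ 1.4 -0.4 -1.5] T [-0.07 -0.05  0.  ] w 22.2 q6 -0.88
mm 335.4 124.6 -27.4 unit tx 2.236 ty 0.831 tz -0.182 spin 0.582
```

Emit:
apply_moves(steps=[{"gripper": 0,"tx": 1,"ty": 0.37,"tz": -0.18,"spin": 0},{"gripper": 0,"tx": 1,"ty": 0.37,"tz": -0.18,"spin": 0},{"gripper": 0,"tx": 1,"ty": 0.37,"tz": -0.18,"spin": 0},{"gripper": 0,"tx": 1,"ty": 0.37,"tz": -0.18,"spin": 0}])

```text
clock: 6.67
tcp_pos: [595.0, -106.7, 244.4]
tool_rot: [-3.14, -0.002, 1.994]
ft_force: [0.4, -0.4, -2.8]
width: 22.0
finger_force: 30.0
```

Emit:
apply_moves(steps=[{"gripper": 0,"tx": 1,"ty": 0.37,"tz": 0,"spin": 0.58},{"gripper": 0,"tx": 1,"ty": 0.37,"tz": 0,"spin": 0.58},{"gripper": 0,"tx": 1,"ty": 0.37,"tz": 0,"spin": 0.58},{"gripper": 0,"tx": 1,"ty": 0.37,"tz": 0,"spin": 0.58},{"gripper": 0,"tx": 1,"ty": 0.37,"tz": 0,"spin": 0.58},{"gripper": 0,"tx": 1,"ty": 0.37,"tz": 0,"spin": 0.58},{"gripper": 0,"tx": 1,"ty": 0.37,"tz": 0,"spin": 0.58},{"gripper": 0,"tx": 1,"ty": 0.37,"tz": 0,"spin": 0.58}])

```text
clock: 7.33
tcp_pos: [584.1, 51.5, 243.7]
tool_rot: [-3.139, 0.002, 1.079]
ft_force: [-0.3, 0.7, -3.3]
width: 21.9
finger_force: 30.0
```

```bash
python3 -c "
from h import *
go(584.3,88.2,190,1.08)"
```

```text
tcp [584.1  51.5 243.7] rot [-3.139e+00  2.000e-03  1.079e+00] t 7.33 F [-0.3  0.7 -3.3] T [-0.11  0.06 -0.02] w 21.9 q6 0.54
mm 32.4 -17.1 53.7 unit tx 0.216 ty -0.114 tz 0.358 spin -0.001
```

Emit:
apply_moves(steps=[{"gripper": 0,"tx": 0.216,"ty": -0.114,"tz": 0.1,"spin": 0},{"gripper": 0,"tx": 0.216,"ty": -0.114,"tz": 0.3,"spin": 0},{"gripper": 0,"tx": 0.216,"ty": -0.114,"tz": 0.42,"spin": 0},{"gripper": 0,"tx": 0.216,"ty": -0.114,"tz": 0.42,"spin": 0},{"gripper": 0,"tx": 0.216,"ty": -0.114,"tz": 0.42,"spin": 0},{"gripper": 0,"tx": 0.216,"ty": -0.114,"tz": 0.42,"spin": 0}])

```text
clock: 7.83
tcp_pos: [585.5, 87.4, 182.8]
tool_rot: [3.141, -0.0, 1.083]
ft_force: [1.2, -0.2, -3.1]
width: 21.6
finger_force: 30.0
```

```bash
python3 -c "
from h import *
go(584.3,88.2,171,1.08)
s=manip.snapshot('scene');a=s['image'];b=manip.snapshot('top')['image']
print(proj(s,[[584.3,88.2,106]]),proj(s,[[584.3,88.2,119]]))
f=lambda i:cv2.resize(i,(400,400),interpolation=cv2.INTER_CUBIC)
save('g2.png',np.hstack([f(a[150:210,315:375]),f(b[130:230,240:340])]))"
```

```text
tcp [585.5  87.4 182.8] rot [ 3.141 -0.     1.083] t 7.83 F [ 1.2 -0.2 -3.1] T [-0.1   0.08 -0.02] w 21.6 q6 0.59
mm 0.1 -1.5 11.8 unit tx 0.001 ty -0.010 tz 0.079 spin 0.002
[[350.35918229 188.32943093]] [[350.53144378 184.60002306]]
```

View pics/g2.png

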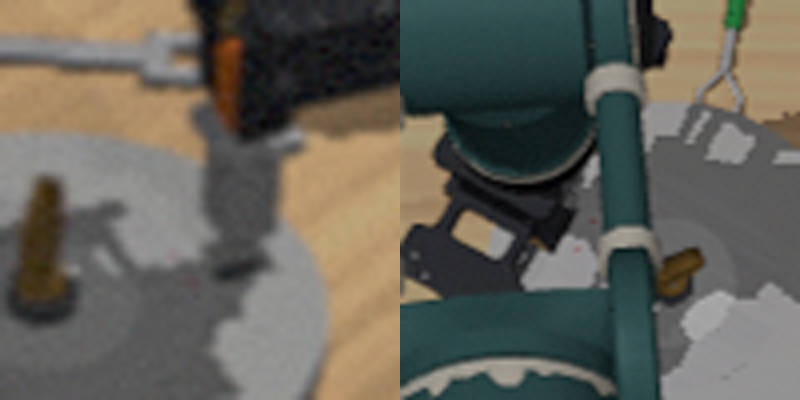

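The plug's shank hangs just above the dark window at (240,262) in the left crop. I'll descend slowly and watch the force.

Emit:
apply_moves(steps=[{"gripper": 0,"tx": 0,"ty": -0.006,"tz": 0.04,"spin": 0},{"gripper": 0,"tx": 0,"ty": -0.006,"tz": 0.07,"spin": 0},{"gripper": 0,"tx": 0,"ty": -0.006,"tz": 0.08,"spin": 0},{"gripper": 0,"tx": 0,"ty": -0.006,"tz": 0.09,"spin": 0},{"gripper": 0,"tx": 0,"ty": -0.006,"tz": 0.1,"spin": 0},{"gripper": 0,"tx": 0,"ty": -0.006,"tz": 0.11,"spin": 0},{"gripper": 0,"tx": 0,"ty": -0.006,"tz": 0.12,"spin": 0},{"gripper": 0,"tx": 0,"ty": -0.006,"tz": 0.12,"spin": 0}])

```text
clock: 8.6
tcp_pos: [584.3, 87.9, 164.1]
tool_rot: [-3.141, 0.0, 1.084]
ft_force: [0.5, -0.2, -4.1]
width: 21.5
finger_force: 30.0
```

```bash
python3 -c "
from h import *
go(584.3,88.2,160,1.08)"
```

```text
tcp [584.3  87.9 164.1] rot [-3.141  0.     1.084] t 8.6 F [ 0.5 -0.2 -4.1] T [-0.09  0.1  -0.11] w 21.5 q6 0.59
mm 0.2 -0.1 4.1 unit tx 0.002 ty -0.001 tz 0.027 spin 0.002
```

Emit:
apply_moves(steps=[{"gripper": 0,"tx": 0,"ty": 0,"tz": 0.01,"spin": 0},{"gripper": 0,"tx": 0,"ty": 0,"tz": 0.02,"spin": 0},{"gripper": 0,"tx": 0,"ty": 0,"tz": 0.03,"spin": 0},{"gripper": 0,"tx": 0,"ty": 0,"tz": 0.04,"spin": 0},{"gripper": 0,"tx": 0,"ty": 0,"tz": 0.05,"spin": 0},{"gripper": 0,"tx": 0,"ty": 0,"tz": 0.05,"spin": 0}])

```text
clock: 9.1
tcp_pos: [584.5, 88.0, 156.6]
tool_rot: [-3.141, -0.0, 1.084]
ft_force: [0.0, 0.8, -4.2]
width: 21.6
finger_force: 30.0
```

```bash
python3 -c "
from h import *
go(584.3,88.2,150,1.08)"
```

```text
tcp [584.5  88.  156.6] rot [-3.141 -0.     1.084] t 9.1 F [ 0.   0.8 -4.2] T [0.1  0.02 0.01] w 21.6 q6 0.59
mm 0.1 -0.3 6.6 unit tx 0.000 ty -0.002 tz 0.044 spin 0.002
```

Emit:
apply_moves(steps=[{"gripper": 0,"tx": 0,"ty": 0,"tz": 0.015,"spin": 0},{"gripper": 0,"tx": 0,"ty": 0,"tz": 0.03,"spin": 0},{"gripper": 0,"tx": 0,"ty": 0,"tz": 0.045,"spin": 0},{"gripper": 0,"tx": 0,"ty": 0,"tz": 0.06,"spin": 0},{"gripper": 0,"tx": 0,"ty": 0,"tz": 0.075,"spin": 0},{"gripper": 0,"tx": 0,"ty": 0,"tz": 0.09,"spin": 0},{"gripper": 0,"tx": 0,"ty": 0,"tz": 0.09,"spin": 0}])

```text
clock: 9.68
tcp_pos: [584.3, 88.1, 142.9]
tool_rot: [-3.141, 0.0, 1.084]
ft_force: [0.7, 1.0, -3.7]
width: 22.0
finger_force: 30.0
```

```bash
python3 -c "
from h import *
go(584.3,88.2,119,1.08)"
```

```text
tcp [584.3  88.1 142.9] rot [-3.141  0.     1.084] t 9.68 F [ 0.7  1.  -3.7] T [0.16 0.04 0.01] w 22.0 q6 0.59
mm 0.1 -0.1 23.9 unit tx 0.001 ty -0.000 tz 0.159 spin 0.002
```

Emit:
apply_moves(steps=[{"gripper": 0,"tx": 0,"ty": 0,"tz": 0.02,"spin": 0},{"gripper": 0,"tx": 0,"ty": 0,"tz": 0.04,"spin": 0},{"gripper": 0,"tx": 0,"ty": 0,"tz": 0.06,"spin": 0},{"gripper": 0,"tx": 0,"ty": 0,"tz": 0.08,"spin": 0},{"gripper": 0,"tx": 0,"ty": 0,"tz": 0.1,"spin": 0},{"gripper": 0,"tx": 0,"ty": 0,"tz": 0.12,"spin": 0},{"gripper": 0,"tx": 0,"ty": 0,"tz": 0.13,"spin": 0},{"gripper": 0,"tx": 0,"ty": 0,"tz": 0.13,"spin": 0}])

```text
clock: 10.35
tcp_pos: [584.3, 88.0, 123.3]
tool_rot: [-3.141, 0.0, 1.084]
ft_force: [-0.7, 3.0, -5.3]
width: 21.9
finger_force: 30.0
```

Emit:
apply_moves(steps=[{"gripper": 0,"tx": 0,"ty": 0,"tz": 0.01,"spin": 0},{"gripper": 0,"tx": 0,"ty": 0,"tz": 0.02,"spin": 0},{"gripper": 0,"tx": 0,"ty": 0,"tz": 0.02,"spin": 0}])

```text
clock: 10.6
tcp_pos: [584.3, 88.1, 120.7]
tool_rot: [-3.141, 0.0, 1.084]
ft_force: [-0.8, 3.1, -3.0]
width: 21.7
finger_force: 30.0
```

```bash
python3 -c "
from h import *
go(584.3,88.2,119,1.08)"
```

```text
tcp [584.3  88.1 120.7] rot [-3.141  0.     1.084] t 10.6 F [-0.8  3.1 -3. ] T [ 0.58  0.35 -0.01] w 21.7 q6 0.59
mm 0.1 -0.1 1.7 unit tx 0.001 ty -0.000 tz 0.011 spin 0.002
```

Emit:
apply_moves(steps=[{"gripper": 0,"tx": 0,"ty": 0,"tz": 0.007,"spin": 0},{"gripper": 0,"tx": 0,"ty": 0,"tz": 0.014,"spin": 0},{"gripper": 0,"tx": 0,"ty": 0,"tz": 0.014,"spin": 0}])

```text
clock: 10.85
tcp_pos: [584.4, 88.0, 119.8]
tool_rot: [-3.141, 0.0, 1.084]
ft_force: [-3.8, 3.3, 3.7]
width: 21.5
finger_force: 30.0
```

Emit:
apply_moves(steps=[{"gripper": 0,"tx": 0,"ty": 0,"tz": 0.007,"spin": 0},{"gripper": 0,"tx": 0,"ty": 0,"tz": 0.012,"spin": 0},{"gripper": 0,"tx": 0,"ty": 0,"tz": 0.012,"spin": 0}])

```text
clock: 11.1
tcp_pos: [584.4, 88.0, 119.7]
tool_rot: [-3.141, -0.0, 1.084]
ft_force: [-9.4, 2.1, 12.3]
width: 21.3
finger_force: 30.0
```

Emit:
apply_moves(steps=[{"gripper": 0.5,"tx": 0,"ty": 0,"tz": -0.01,"spin": 0},{"gripper": 0.55,"tx": 0,"ty": 0,"tz": -0.01,"spin": 0},{"gripper": 0.55,"tx": 0,"ty": 0,"tz": -0.01,"spin": 0},{"gripper": 0.55,"tx": 0,"ty": 0,"tz": -0.01,"spin": 0},{"gripper": 0.55,"tx": 0,"ty": 0,"tz": -0.2,"spin": 0},{"gripper": 0.55,"tx": 0,"ty": 0,"tz": -0.45,"spin": 0},{"gripper": 0.55,"tx": 0,"ty": 0,"tz": -0.6,"spin": 0},{"gripper": 0.55,"tx": 0,"ty": 0,"tz": -0.6,"spin": 0}])

```text
clock: 11.77
tcp_pos: [588.6, 88.1, 213.6]
tool_rot: [3.132, -0.006, 1.084]
ft_force: [1.8, -0.5, 1.3]
width: 48.5
finger_force: 0.0
```

Emit:
apply_moves(steps=[{"gripper": 0.55,"tx": 0,"ty": 1,"tz": 0,"spin": 0},{"gripper": 0.55,"tx": 0,"ty": 1,"tz": 0,"spin": 0},{"gripper": 0.55,"tx": 0,"ty": 1,"tz": 0,"spin": 0},{"gripper": 0.55,"tx": 0,"ty": 1,"tz": 0,"spin": 0}])

```text
clock: 12.1
tcp_pos: [719.6, 15.4, 205.7]
tool_rot: [3.14, 0.001, 1.083]
ft_force: [0.3, 0.6, 0.4]
width: 48.7
finger_force: 0.0
```

```bash
python3 - <<'E'
from fit import *
import pickle
np.set_printoptions(precision=2,suppress=True)
go(545,13,170,2.2)
S={}
for n in ('scene','top'):
    l=[manip.snapshot(n) for _ in range(4)]
    s=dict(l[0]);s['image']=np.mean([q['image'].astype(float) for q in l],0).astype(np.float32);S[n]=s
pickle.dump(S,open('S2.pkl','wb'))
a,b=S['scene']['image'],S['top']['image']
f=lambda i:cv2.resize(np.clip(i,0,255).astype(np.uint8),(400,400),interpolation=cv2.INTER_CUBIC)
save('g3.png',np.hstack([f(a[150:210,310:370]),f(b[150:250,255:355])]))
E
```

```text
tcp [719.6  15.4 205.7] rot [3.14 0.   1.08] t 12.1 F [0.3 0.6 0.4] T [-0.09  0.09 -0.03] w 48.7 q6 0.48
mm -84.0 -153.1 35.7 unit tx -0.560 ty -1.021 tz 0.238 spin -0.711
```

View pics/g3.png

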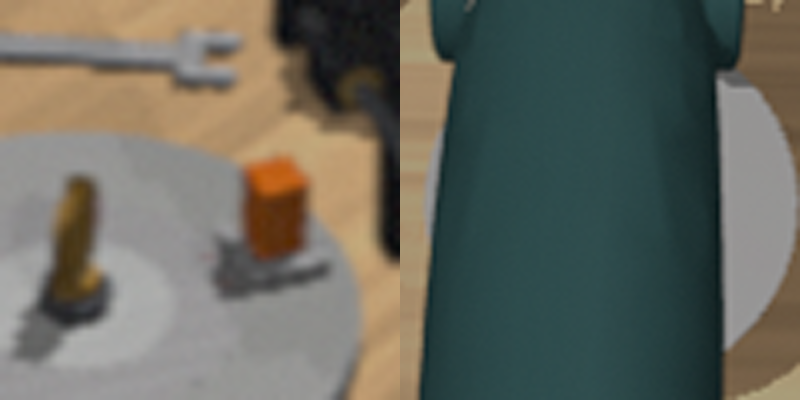

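The plug now sits with its flange flat on the head, handle at (277,210) in the left crop, and the paddle is unmoved. I'll check its height and fit the paddle angle.

```bash
python3 - <<'E'
from fit import *
import pickle
np.set_printoptions(precision=3,suppress=True)
S2=pickle.load(open('S2.pkl','rb'));a=S2['scene'];r=(343,170,362,192)
print('home handle x,y,size,ztop',*fit([(a,orange(a['image']),r)],lambda p:box(p[0],p[1],p[3]-33,p[3],p[2],p[2],1.083),[584.4,88,19,150],[3,3,2,4]))
w=np.array([584.35,88.05])
print('fixed xy: size,ztop',*fit([(a,orange(a['image']),r)],lambda p:box(*w,p[1]-33,p[1],p[0],p[0],1.083),[19,150],[2,4]))
S=pickle.load(open('S.pkl','rb'))
o=[]
for n,r in(('scene',(311,172,332,192)),('top',(294,186,320,206))):
    im=S[n]['image'];m=np.clip(((im[...,0]-im[...,2])/np.maximum(im[...,0],1)-.25)/.3,0,1)
    o.append((S[n],m,r))
    for y in range(r[1],r[3]): print(' '.join('%2d'%round(v*10) for v in m[y,r[0]:r[2]]))
mod=lambda p:box(p[0],p[1],124,161,42,10,p[2])
for q in(o,o[:1],o[1:]):
    for y0 in(1.9,2.3): print('paddle',*fit(q,mod,[544.5,13,y0],[2,2,.2]), *fit(q,lambda p:mod([544.5,13,p[0]]),[y0],[.2]))
E
```

```text
home handle x,y,size,ztop [583.484  89.608  13.87  148.102] 2.3079864755124198
fixed xy: size,ztop [ 13.906 149.602] 2.383452107798092
 0  0  0  0  0  0  0  0  0  0  0  0  0  0  0  0  0  0  0  0  0
 0  0  0  0  0  0  0  0  0  0  0  0  0  0  0  0  0  0  0  0  0
 0  0  0  0  0  0  0  0  0  0  0  0  0  0  0  0  0  0  0  0  0
 0  0  0  0  0  0  0  0  0  0  0  0  0  0  0  0  0  0  0  0  0
 0  0  0  0  0  0  0  0  0  0  0  0  0  0  0  0  0  0  0  0  0
 0  0  0  0  0  0  0  0  0  1  9  8  1  0  0  0  0  0  0  0  0
 0  0  0  0  0  0  0  0  0  5 10 10  7  0  0  0  0  0  0  0  0
 0  0  0  0  0  0  0  0  0  9 10 10  8  0  0  0  0  0  0  0  0
 0  0  0  0  0  0  0  0  5 10 10 10  7  0  0  0  0  0  0  0  0
 0  0  0  0  0  0  0  0  8 10 10 10  7  0  0  0  0  0  0  0  0
 0  0  0  0  0  0  0  0  9 10 10 10  6  0  0  0  0  0  0  0  0
 0  0  0  0  0  0  0  2 10 10 10 10  6  0  0  0  0  0  0  0  0
 0  0  0  0  0  0  0  2 10 10 10 10  4  0  0  0  0  0  0  0  0
 0  0  0  0  0  0  0  1 10 10 10 10  3  0  0  0  0  0  0  0  0
 0  0  0  0  0  0  0  1 10 10 10 10  2  0  0  0  0  0  0  0  0
 0  0  0  0  0  0  0
[... 1623 characters left out ...]
  0  0  0  0  0  0 10  8 10 10  7 10 10 10 10  0  0  0  0  0  0  0  0  0  0
 0  0  0  0  0  0  0  0  0  0  0  0  0  0  0  0  0  0  0  0  0  0  0  0  0  0
 0  0  0  0  0  0  0  0  0  0  0  0  0  0  0  0  0  0  0  0  0  0  0  0  0  0
paddle [544.284  12.944   2.193] 41.55724111173137 [2.188] 41.39128647489139
paddle [544.295  12.749   2.235] 41.435139167807435 [2.188] 41.39128647489139
paddle [551.855   3.593   2.247] 4.302435426317604 [2.268] 13.307674804414845
paddle [551.773   3.671   2.247] 4.279450923937918 [2.268] 13.307674804414845
paddle [544.217  13.373   2.112] 22.790061788130906 [2.138] 22.955830191118096
paddle [544.241  13.533   2.129] 22.754596313764313 [2.137] 22.955830191118096
```

Emit:
apply_moves(steps=[{"gripper": 0.55,"tx": -0.56,"ty": -1,"tz": 0,"spin": -0.71},{"gripper": 0.55,"tx": -0.56,"ty": -1,"tz": 0,"spin": -0.71},{"gripper": 0.55,"tx": -0.56,"ty": -1,"tz": 0,"spin": -0.71},{"gripper": 0.55,"tx": -0.56,"ty": -1,"tz": 0,"spin": -0.71},{"gripper": 0.55,"tx": -0.56,"ty": -1,"tz": 0,"spin": -0.71},{"gripper": 0.55,"tx": -0.56,"ty": -1,"tz": 0,"spin": -0.71},{"gripper": 0.55,"tx": -0.56,"ty": -1,"tz": 0,"spin": -0.71},{"gripper": 0.55,"tx": -0.56,"ty": -1,"tz": 0,"spin": -0.71}])

```text
clock: 13.17
tcp_pos: [543.9, 14.4, 207.7]
tool_rot: [3.14, 0.001, 2.091]
ft_force: [0.4, -0.1, -0.5]
width: 48.5
finger_force: 0.0
```

```bash
python3 -c "
from h import *
go(544.5,13,126,2.2)"
```

```text
tcp [543.9  14.4 207.7] rot [3.140e+00 1.000e-03 2.091e+00] t 13.17 F [ 0.4 -0.1 -0.5] T [-0.07  0.02 -0.  ] w 48.5 q6 -0.54
mm -1.5 -0.2 81.7 unit tx -0.010 ty -0.001 tz 0.545 spin -0.069
```

Emit:
apply_moves(steps=[{"gripper": 0.55,"tx": -0.01,"ty": 0,"tz": 0,"spin": -0.069},{"gripper": 0.55,"tx": -0.01,"ty": 0,"tz": 0.05,"spin": -0.069},{"gripper": 0.55,"tx": -0.01,"ty": 0,"tz": 0.2,"spin": -0.069},{"gripper": 0.55,"tx": -0.01,"ty": 0,"tz": 0.35,"spin": -0.069},{"gripper": 0.55,"tx": -0.01,"ty": 0,"tz": 0.48,"spin": -0.069},{"gripper": 0.55,"tx": -0.01,"ty": 0,"tz": 0.54,"spin": -0.069},{"gripper": 0.55,"tx": -0.01,"ty": 0,"tz": 0.54,"spin": -0.069},{"gripper": 0.55,"tx": -0.01,"ty": 0,"tz": 0.54,"spin": -0.069}])

```text
clock: 13.83
tcp_pos: [545.4, 12.7, 125.8]
tool_rot: [-3.141, -0.001, 2.191]
ft_force: [0.0, -0.4, 0.3]
width: 48.6
finger_force: 0.0
```

```bash
python3 -c "
from h import *
go(544.5,13,126,2.2)"
```

```text
tcp [545.4  12.7 125.8] rot [-3.141e+00 -1.000e-03  2.191e+00] t 13.83 F [ 0.  -0.4  0.3] T [-0.08  0.02 -0.06] w 48.6 q6 -0.64
mm 0.8 -0.5 -0.2 unit tx 0.005 ty -0.004 tz -0.001 spin -0.006
```

Emit:
apply_moves(steps=[{"gripper": 0,"tx": 0.003,"ty": -0.003,"tz": 0,"spin": 0},{"gripper": 0,"tx": 0.003,"ty": -0.003,"tz": 0,"spin": 0},{"gripper": 0,"tx": 0.003,"ty": -0.003,"tz": 0,"spin": 0},{"gripper": 0,"tx": 0.003,"ty": -0.003,"tz": 0,"spin": 0},{"gripper": 0,"tx": 0.003,"ty": -0.003,"tz": 0,"spin": 0},{"gripper": 0,"tx": 0.003,"ty": -0.003,"tz": 0,"spin": 0},{"gripper": 0,"tx": 0.003,"ty": -0.003,"tz": 0,"spin": 0},{"gripper": 0,"tx": 0.003,"ty": -0.003,"tz": 0,"spin": 0}])

```text
clock: 14.5
tcp_pos: [545.5, 12.5, 126.5]
tool_rot: [3.141, 0.0, 2.192]
ft_force: [-0.4, -0.0, 2.8]
width: 9.8
finger_force: 29.6
```

```bash
python3 -c "
from h import *
go(544.5,13,126,1.083)"
```

```text
tcp [545.5  12.5 126.5] rot [3.141 0.    2.192] t 14.5 F [-0.4 -0.   2.8] T [-0.06  0.08 -0.05] w 9.8 q6 -0.64
mm 1.0 -0.6 0.5 unit tx 0.007 ty -0.004 tz 0.003 spin 0.706
```

Emit:
apply_moves(steps=[{"gripper": 0,"tx": 0,"ty": 0,"tz": 0,"spin": 0.08},{"gripper": 0,"tx": 0,"ty": 0,"tz": 0,"spin": 0.16},{"gripper": 0,"tx": 0,"ty": 0,"tz": 0,"spin": 0.24},{"gripper": 0,"tx": 0,"ty": 0,"tz": 0,"spin": 0.32},{"gripper": 0,"tx": 0,"ty": 0,"tz": 0,"spin": 0.4},{"gripper": 0,"tx": 0,"ty": 0,"tz": 0,"spin": 0.48},{"gripper": 0,"tx": 0,"ty": 0,"tz": 0,"spin": 0.55},{"gripper": 0,"tx": 0,"ty": 0,"tz": 0,"spin": 0.58}])

```text
clock: 15.17
tcp_pos: [543.7, 12.3, 126.2]
tool_rot: [-3.138, 0.002, 1.276]
ft_force: [-5.7, -0.6, 7.3]
width: 9.8
finger_force: 30.0
```

```bash
python3 -c "
from h import *
go(544.5,13,126,1.083)"
```

```text
tcp [543.7  12.3 126.2] rot [-3.138e+00  2.000e-03  1.276e+00] t 15.17 F [-5.7 -0.6  7.3] T [-0.2   0.95  0.1 ] w 9.8 q6 0.27
mm 0.9 0.5 0.2 unit tx 0.006 ty 0.004 tz 0.001 spin 0.123
```

Emit:
apply_moves(steps=[{"gripper": 0,"tx": 0,"ty": 0,"tz": 0,"spin": 0.02},{"gripper": 0,"tx": 0,"ty": 0,"tz": 0,"spin": 0.04},{"gripper": 0,"tx": 0,"ty": 0,"tz": 0,"spin": 0.06},{"gripper": 0,"tx": 0,"ty": 0,"tz": 0,"spin": 0.08},{"gripper": 0,"tx": 0,"ty": 0,"tz": 0,"spin": 0.1},{"gripper": 0,"tx": 0,"ty": 0,"tz": 0,"spin": 0.1}])

```text
clock: 15.67
tcp_pos: [543.4, 12.4, 126.1]
tool_rot: [-3.138, 0.002, 1.123]
ft_force: [-5.9, 0.2, 6.4]
width: 9.9
finger_force: 29.9
```

```bash
python3 -c "
from h import *
go(544.5,13,126,1.083)"
```

```text
tcp [543.4  12.4 126.1] rot [-3.138e+00  2.000e-03  1.123e+00] t 15.67 F [-5.9  0.2  6.4] T [-0.17  1.08  0.07] w 9.9 q6 0.43
mm 1.0 0.7 0.1 unit tx 0.007 ty 0.005 tz 0.001 spin 0.026
```

Emit:
apply_moves(steps=[{"gripper": 0,"tx": 0,"ty": 0,"tz": 0,"spin": 0.01},{"gripper": 0,"tx": 0,"ty": 0,"tz": 0,"spin": 0.02},{"gripper": 0,"tx": 0,"ty": 0,"tz": 0,"spin": 0.02},{"gripper": 0,"tx": 0,"ty": 0,"tz": 0,"spin": 0.02}])

```text
clock: 16.0
tcp_pos: [543.3, 12.4, 126.1]
tool_rot: [-3.138, 0.002, 1.093]
ft_force: [-6.4, -0.7, 7.0]
width: 9.6
finger_force: 29.9
```

```bash
python3 -c "
from h import *
go(544.5,13,126,1.083)"
```

```text
tcp [543.3  12.4 126.1] rot [-3.138e+00  2.000e-03  1.093e+00] t 16.0 F [-6.4 -0.7  7. ] T [-0.13  1.12  0.11] w 9.6 q6 0.46
mm 1.1 0.8 0.1 unit tx 0.007 ty 0.005 tz 0.001 spin 0.006
```

Emit:
apply_moves(steps=[{"gripper": 0,"tx": 0,"ty": 0,"tz": 0,"spin": 0.01},{"gripper": 0,"tx": 0,"ty": 0,"tz": 0,"spin": 0.02},{"gripper": 0,"tx": 0,"ty": 0,"tz": 0,"spin": 0.03},{"gripper": 0,"tx": 0,"ty": 0,"tz": 0,"spin": 0.03},{"gripper": 0,"tx": 0,"ty": 0,"tz": 0,"spin": 0.03}])

```text
clock: 16.42
tcp_pos: [543.3, 12.4, 126.1]
tool_rot: [-3.138, 0.003, 1.047]
ft_force: [-5.3, 0.6, 7.3]
width: 9.8
finger_force: 30.3
```

```bash
python3 -c "
from h import *
go(544.5,13,126,1.083)"
```

```text
tcp [543.3  12.4 126.1] rot [-3.138e+00  3.000e-03  1.047e+00] t 16.42 F [-5.3  0.6  7.3] T [-0.1   1.11  0.41] w 9.8 q6 0.5
mm 1.1 0.7 0.1 unit tx 0.007 ty 0.005 tz 0.001 spin -0.023
```

Emit:
apply_moves(steps=[{"gripper": 0,"tx": 0,"ty": 0,"tz": 0,"spin": 0.01},{"gripper": 0,"tx": 0,"ty": 0,"tz": 0,"spin": 0.02},{"gripper": 0,"tx": 0,"ty": 0,"tz": 0,"spin": 0.02},{"gripper": 0,"tx": 0,"ty": 0,"tz": 0,"spin": 0.02}])

```text
clock: 16.75
tcp_pos: [543.2, 12.3, 126.1]
tool_rot: [-3.138, 0.003, 1.016]
ft_force: [-7.5, -0.8, 7.5]
width: 9.8
finger_force: 30.8
```

```bash
python3 -c "
from h import *
go(544.5,13,126,1.07+1.571)"
```

```text
tcp [543.2  12.3 126.1] rot [-3.138e+00  3.000e-03  1.016e+00] t 16.75 F [-7.5 -0.8  7.5] T [-0.18  1.18  0.61] w 9.8 q6 0.53
mm 1.3 0.7 0.1 unit tx 0.008 ty 0.005 tz 0.001 spin -1.035
```

Emit:
apply_moves(steps=[{"gripper": 0,"tx": 0,"ty": 0,"tz": 0,"spin": -0.07},{"gripper": 0,"tx": 0,"ty": 0,"tz": 0,"spin": -0.14},{"gripper": 0,"tx": 0,"ty": 0,"tz": 0,"spin": -0.21},{"gripper": 0,"tx": 0,"ty": 0,"tz": 0,"spin": -0.28},{"gripper": 0,"tx": 0,"ty": 0,"tz": 0,"spin": -0.35},{"gripper": 0,"tx": 0,"ty": 0,"tz": 0,"spin": -0.42},{"gripper": 0,"tx": 0,"ty": 0,"tz": 0,"spin": -0.49},{"gripper": 0,"tx": 0,"ty": 0,"tz": 0,"spin": -0.52}])

```text
clock: 17.42
tcp_pos: [544.9, 12.1, 126.4]
tool_rot: [-3.141, 0.0, 1.836]
ft_force: [-2.4, -1.2, 4.1]
width: 10.0
finger_force: 30.0
```

```bash
python3 -c "
from h import *
go(544.5,13,126,2.675)"
```

```text
tcp [544.9  12.1 126.4] rot [-3.141  0.     1.836] t 17.42 F [-2.4 -1.2  4.1] T [-0.34  0.4  -0.15] w 10.0 q6 -0.29
mm 1.0 -0.2 0.4 unit tx 0.006 ty -0.001 tz 0.002 spin -0.534
```

Emit:
apply_moves(steps=[{"gripper": 0,"tx": 0,"ty": 0,"tz": 0,"spin": -0.07},{"gripper": 0,"tx": 0,"ty": 0,"tz": 0,"spin": -0.14},{"gripper": 0,"tx": 0,"ty": 0,"tz": 0,"spin": -0.21},{"gripper": 0,"tx": 0,"ty": 0,"tz": 0,"spin": -0.28},{"gripper": 0,"tx": 0,"ty": 0,"tz": 0,"spin": -0.35},{"gripper": 0,"tx": 0,"ty": 0,"tz": 0,"spin": -0.42},{"gripper": 0,"tx": 0,"ty": 0,"tz": 0,"spin": -0.49},{"gripper": 0,"tx": 0,"ty": 0,"tz": 0,"spin": -0.53}])

```text
clock: 18.08
tcp_pos: [546.3, 13.2, 126.7]
tool_rot: [3.139, 0.001, 2.668]
ft_force: [2.1, 2.6, 2.1]
width: 9.6
finger_force: 30.0
```

Emit:
apply_moves(steps=[{"gripper": 0,"tx": 0,"ty": 0,"tz": 0,"spin": 0},{"gripper": 0,"tx": 0,"ty": 0,"tz": 0,"spin": 0},{"gripper": 0,"tx": 0,"ty": 0,"tz": 0,"spin": 0},{"gripper": 0,"tx": 0,"ty": 0,"tz": 0,"spin": 0}])

```text
clock: 18.42
tcp_pos: [546.3, 13.2, 126.7]
tool_rot: [3.14, 0.001, 2.662]
ft_force: [2.0, 4.5, 2.7]
width: 9.7
finger_force: 30.0
```

```bash
python3 -c "
from fit import *
go(544.5,13,126,2.675)
s=manip.snapshot('scene');i=s['image']
f=lambda i:cv2.resize(i,(600,600),interpolation=cv2.INTER_CUBIC)
save('g4.png',f(i[140:220,290:370]))"
```

```text
tcp [546.3  13.2 126.7] rot [3.140e+00 1.000e-03 2.662e+00] t 18.42 F [2.  4.5 2.7] T [ 0.74 -0.36 -0.06] w 9.7 q6 -1.11
mm 1.5 -1.0 0.7 unit tx 0.010 ty -0.007 tz 0.005 spin -0.008
```

View pics/g4.png

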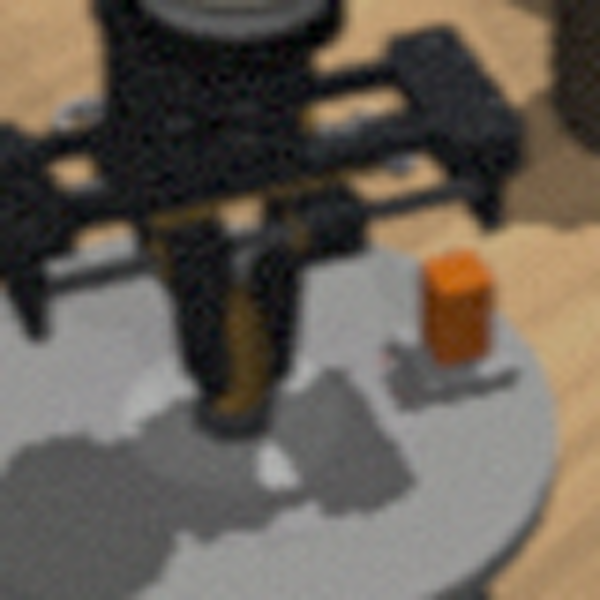

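The paddle is held between the fingers at (240,340). The plug is home at (457,310), with nothing touching it.

```bash
python3 -c "
from station import manip
print(manip.close_job())"
```

```text
the job is handed in; nothing more can be done
None
```

The job is handed in, with no verdict returned: the plug is home and let go, the thumbscrew was seated (torque rose to about 0.6 N m) and backed off to roughly 1.58 rad by the tool angle (target 1.571), still gripped at 30 N, and nothing else was knowingly touched.

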